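# Hang the bit carrier on the rail

## Robot

A 6-joint arm with a two-finger parallel gripper is mounted at the origin on a cart in front of the work surface, level with it; the furniture and walls round the work are solid. World frame = base frame: x ahead of the robot, y to its left, z up, the work surface at z = 0. Lengths are in m, angles in degrees, forces in N, time in s.
With the tool pointing down it reaches from about 0.375 to 0.9 m from the base axis. Payload 3.1 kg.
Tool frame: the origin (TCP) lies midway between the tips of the shut fingers; the grasp point (between the pads) lies r.tcp_to_grasp behind it (r.tcp_to_grasp is the distance from the TCP to the grasp point, in m); z points along the fingers, y is the direction in which the jaws open and shut (so a half turn about z gives the same grasp; the last joint's range is limited). The gripper opens to 85 mm and grips with 20 to 120 N. Pads are 22 mm wide; open, the fingers measure 114 mm over their backs; the gripper's body (76 mm by 85 mm) begins 54 mm behind the grasp point. The pads swing forward as they close: fully open they stand 13 mm farther back than shut.
Start: joints at [-73.367, 30.224, 82.088, -0, 67.689, -10.227], TCP at [0.282, -0.558, 0.231] pointing down, gripper open.
Joint ranges: [-176.69, 176.69], [-43.24, 126.21], [12.49, 139.97], [-82, 262], [0, 151.66], [-163.58, 163.58]. Speed limits (degrees/s): [159.86, 159.86, 180, 180, 180, 180].

## Interface

Orientations are given as [roll, pitch, yaw] about the fixed x, y, z axes, in that order (R = Rz(yaw) Ry(pitch) Rx(roll)).
In Python, from station import readout, eyes, r gives the robot as it stands.
- The arm moves only by the shell command python3 -m inch 'ROWS' [OPENING]. ROWS is JSON, a list that holds one entry, the list of rows, each a list of 6 numbers: the shift along the tool's x, y, z in m, then the turn, a rotation vector about the tool's x, y, z in rad. A call has 1 to 12 rows; each row is the pose to reach, as a shift and turn from the pose measured when the call began, along the tool's axes at that moment; what a row does not reach only later rows make up. A row lasts 1/8 s, in which the tool goes at most 62.5 mm and 10.7 degrees, less where a joint would pass 70% of its speed; a pose out of reach is approached as far as the arm can. A call with a gripper value outside its range is refused whole. OPENING is the opening, from 0 (shut) to 1 (fully open), set as the call begins (- or left out, the last holds). The fingers move at their own pace and stop on an object; the grip force is fixed at half the most. Time passes only in rows, so rows that repeat a pose let the fingers close. It gives the time, the measured TCP pose, the force and the opening at its end, in the units of the state.
- readout.get_obs(): the state, without advancing time (a new reading comes with each control period).
- eyes.read_camera(name): name is "side" or "top" or "wrist"; returns a dict with "pixels" (420x560x3 uint8, red, green, blue), "fovy" (degrees; the focal length in pixels is half the picture's height over the tangent of half this angle, whatever the lens; pixels are square), "cx", "cy" (the principal point, pixels), "dist_coeffs" ([k1, k2, p1, p2, k3] as OpenCV has them; the pictures are not rectified), "R" (3x3) and "t" (3): a world point X has camera coordinates R X + t. Camera axes: x right, y down, z forward; pixel columns grow to the right and rows downward; lengths in m; the calibration is good to about 2 mm. A picture is of the moment at which its call begins. There is no depth.
- r.finish_job(): hands the job in, once; it reports no verdict.
The state is a dict: "t": time; "q": joint angles; "joint_velocities": joint speeds; "effort": joint torques, N m; "position": TCP position; "tool_rot": TCP orientation; "contact_force": force on the tool from outside, world axes, zero at the start; "moment": the same for the moment, N m; "gripper_width": finger opening in m.
Only numpy, scipy, OpenCV 4.12 (cv2) and the standard library are available. Lean on these libraries where they do the work, as an engineer would, in place of code of your own. Each camera call takes 0.05 s, during which the arm holds its last target. There are 200 camera calls.

## Task

Pick up the yellow C-shaped bit hanger by its black grip, bring its steel head into the open, flared end of the aluminium rail and slide it along inside, under the orange spring pawl, until you feel the red stop and the pawl has dropped behind the head. Press it home there for half a second with about 8 to 15 N (never more than 20 N against rail or stop), keeping it upright, then let go so that it hangs locked in the rail. Leave the tape, screw dish and bottle where they are.

Things in the scene. Friction and masses are not known exactly. Their poses are not given: they have to be found in the camera images.
- hanger: yellow C-shaped bit hanger, 0.19 to 0.34 kg, standing upright on the bench at the start; origin under its block, z up, the C opens to its +x. Below: block 73 x 56 mm (x, y), 20 mm high, steel bar on its +x side up to z 30 mm. In front: web 36 mm wide at x -37 to -31 mm, z 10 to 80. Above: bridge at z 72 to 80 mm, 40 mm wide in y, carrying the black grip.
- hanger_grip (a point): middle of the black grip tab on top of the hanger, at z 104 mm in the hanger's frame (same axes). The tab is 12 mm thick along x, 40 mm wide along y, z 80 to 127 mm. Held across its 12 mm, the hanger tends to turn in the fingers when pushed along y; held by its two ends (40 mm, fingers closing along y) it stays upright.
- hanger_head (a point): centre of the hanger's steel T head, 59 mm straight below hanger_grip (same axes). The head is 26 mm wide (x), 40 mm long (y, rounded ends: its nose is 20 mm from here along +y) and 10 mm high; under it a neck 8 mm wide (x), 24 mm long (y) and 20 mm high down to the block.
- rail: fixed aluminium rail on a blue stand; origin on the bench under the rail's middle, y along the rail, x to the stand behind it. 240 mm long (y -120 to 120), 36 mm wide, z 71 to 93 mm. Channel inside: 30 mm wide, z 75 to 89 mm; a 13 mm slot along its underside for the neck, an 11 mm adjusting slot along its top. The stand's posts begin at x 44 mm, its arms at z 77 mm.
- rail_mouth (a point): centre of the channel at the rail's open end (y -120, z 82 mm of the rail), axes of the rail: +y points into the rail. A flare stands 15 mm out toward -y. The hanger enters with its x and y axes along these: web in front of the rail, bridge and grip above, block below. A head resting on the channel floor has its centre 2 mm below this height.
- stop: black end cap that closes the rail's far end; origin at the centre of its inner face (y 120, z 82 mm of the rail), axes of the rail. It carries the adjustable stop: a rigid red block in the channel whose flat face lies somewhere from 60 to 105 mm before the cap (-y), differently each time and NOT measured: feel for it. Its parts on top of the rail (19 mm above the origin at most) clear the hanger's bridge.
- pawl (a joint): lift angle of the orange spring pawl, a 30 mm leaf in the rail's roof from 72 to 43 mm before the stop's face, hinged at its mouth-side end, sloping down toward the stop: 0 rad = down, about 0.1 to 0.3 with the head beneath it, pressing it down and dragging with about 1 to 4 N. It falls back to 0 behind the head (40 mm long) only within 2 to 3 mm of the stop.
- tape_roll: roll of light brown tape lying flat, 72 mm across, 22 mm high; origin under its centre. Bystander.
- dish: round steel dish of screws, 66 mm across, 18 mm high; origin under its centre. Bystander.
- yellow_bottle: standing yellow squeeze bottle with an orange nozzle, 38 mm across, 99 mm high; origin under its centre. Bystander.
Mind the look-alikes: they are no part of the job. Of the things shaped like the hanger, the yellow one is meant.

How it is judged (in metres and radians):
On the way, in this order (a step that is already met when the one before it is completed fails the run):
1. the head is inside the rail's open end (y of hanger_head in the frame of rail_mouth above 0 m and x of hanger_head in the frame of rail_mouth between -0.006 and 0.006 m and z of hanger_head in the frame of rail_mouth between -0.006 and 0.006 m), for 0.05 s.
2. the head slides under the pawl and lifts it (value of joint pawl above 0.07 rad), for 0.05 s.
3. the pawl is down behind the head, and the hanger is pressed home against the stop (y of hanger_head in the frame of rail_mouth above 0.105 m and x of hanger_head in the frame of rail_mouth between -0.006 and 0.006 m and z of hanger_head in the frame of rail_mouth between -0.006 and 0.006 m and value of joint pawl below 0.05 rad and contact force between hanger and stop above 5 N), for 0.3 s.
At the end, for the whole second after the job is handed in: The hanger hangs upright (within 0.15 rad) and still in the rail, its head inside the channel more than 105 mm past the mouth (which, with the pawl down, is only possible between pawl and stop), the pawl down (below 0.05 rad), and the robot has let go (y of hanger_head in the frame of rail_mouth above 0.105 m and x of hanger_head in the frame of rail_mouth between -0.006 and 0.006 m and z of hanger_head in the frame of rail_mouth between -0.006 and 0.006 m and value of joint pawl below 0.05 rad and angle between hanger_head's own z axis and vertical below 0.15 rad and linear speed of hanger below 0.02 m/s and angular speed of hanger below 0.3 rad/s); the robot touches nothing.
It fails at once if the hanger presses on the rail with more than 20 N (contact force between hanger and rail above 20 N).
It fails at once if the hanger presses on stop or pawl with more than 20 N (contact force between hanger and stop above 20 N).
It fails at once if the hanger is levered askew in the rail, more than 0.07 rad (4 degrees) from upright (y of hanger_head in the frame of rail_mouth above 0.03 m and x of hanger_head in the frame of rail_mouth between -0.006 and 0.006 m and z of hanger_head in the frame of rail_mouth between -0.006 and 0.006 m and angle between hanger_head's own z axis and vertical above 0.07 rad).
It fails at once if the tape, dish or bottle are moved more than 20 mm (distance of any of tape_roll, dish, yellow_bottle from where it was at the start of the episode above 0.02 m).
It also fails if it takes over 69 s, if anything falls off the work surface, if the arm or the gripper's body presses on something with over 40 N, if the wrist force passes 120 N, or if a joint passes its speed limit or range.

## Working session

There is one attempt and no reset: what is moved stays moved. The work goes in short steps, Python scripts to look and compute and a shell command to move; the robot and the scene stay as the last step left them, time stands still between calls to the robot, and variables do not carry over. Pictures are saved under pics/ and viewed, about 8 in all and at most 12, crops included, and the job is handed in when it is done.

```bash
ls; mkdir -p pics; python3 - <<'E'
from station import readout, eyes, r
import cv2,numpy as np
print(readout.get_obs(), r.tcp_to_grasp)
for n in ["side","top"]:
    c=eyes.read_camera(n); cv2.imwrite(f"pics/{n}0.png",cv2.resize(c["pixels"][:,:,::-1],(800,600)))
    print(n,{k:v for k,v in c.items() if k!="pixels"})
E
```

```text
pics
{'t': 0.0, 'q': array([-7.33676645e+01,  3.02782622e+01,  8.21574590e+01,  7.79657604e-04,
        6.76885938e+01, -1.02272699e+01]), 'joint_velocities': array([ 0.03446952,  0.00388004, -0.03968006,  0.05995117, -0.03674964,
        0.00255381]), 'effort': array([ 1.13694712e-04, -4.42353165e+01, -1.78026491e+01, -2.94293341e-04,
        8.44705151e-03,  1.24010208e-05]), 'position': array([ 0.28219907, -0.55685612,  0.23033521]), 'tool_rot': array([-1.79877788e+02, -2.27816910e-02,  2.68592843e+01]), 'contact_force': array([ 0.55551154, -0.69387628, -0.44222303]), 'moment': array([ 2.08101679e-05, -2.64716119e-02, -5.65764490e-02]), 'gripper_width': 0.08536843883652089} 0.0187
side {'fovy': 56.32336739383045, 'cx': 273.60613688436723, 'cy': 214.4337694875273, 'dist_coeffs': array([-0.08544423,  0.        ,  0.        ,  0.        ,  0.        ]), 'R': array([[ 0.99948608,  0.02961615,  0.01226633],
       [ 0.0249916 , -0.4802843 , -0.87675675],
       [-0.02007483,  0.87661273, -0.48077763]]), 't': array([-0.54634541,  0.01576406,  0.94535846])}
top {'fovy': 53.84733772000052, 'cx': 279.760032986627, 'cy': 214.53168622110687, 'dist_coeffs': array([-0.05316078,  0.        ,  0.        ,  0.        ,  0.        ]), 'R': array([[ 0.00277097, -0.99998599, -0.00451026],
       [-0.99626159, -0.00237116, -0.08635522],
       [ 0.08634332,  0.00473268, -0.9962542 ]]), 't': array([-0.06522985,  0.54385747,  0.98300678])}
```

View pics/side0.png

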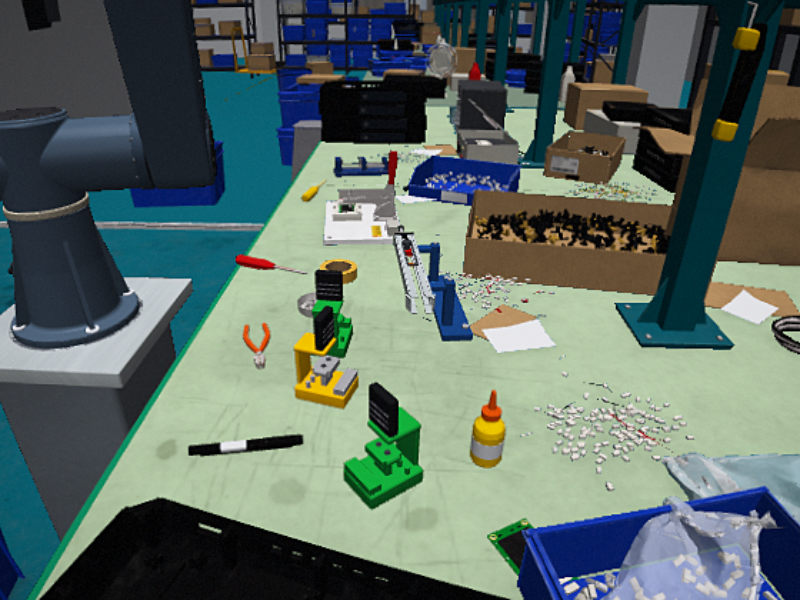

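View pics/top0.png

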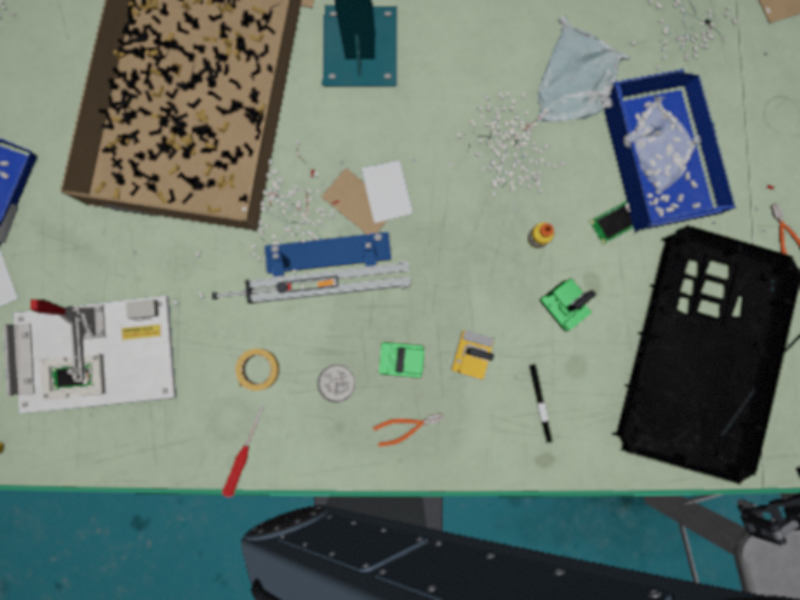

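The side view shows the yellow hanger at (325,365) between two green look-alikes, and the rail at (415,270) with its stand to the right. In the top view the hanger's grip is at (480,353), and the rail runs from its mouth at (410,275) to the stop at (248,290). Next I'll measure these from the top camera.

```bash
cat > h.py <<'E'
import numpy as np,cv2
from scipy.spatial.transform import Rotation as Ro
from station import readout, eyes, r
def K(c):
    f=210/np.tan(np.radians(c["fovy"]/2)); return np.array([[f,0,c["cx"]],[0,f,c["cy"]],[0,0,1.]])
def plane(c,uv,z):
    p=cv2.undistortPoints(np.float64(uv).reshape(-1,1,2),K(c),c["dist_coeffs"]).reshape(-1,2)
    d=np.c_[p,np.ones(len(p))]@c["R"]; o=-c["R"].T@c["t"]
    return o+d*((z-o[2])/d[:,2])[:,None]
def proj(c,X):
    return cv2.projectPoints(np.float64(X).reshape(-1,1,3),cv2.Rodrigues(c["R"])[0],c["t"],K(c),c["dist_coeffs"])[0].reshape(-1,2)
def goto(pos,yaw):
    "shift and turn (tool axes) from measured pose to TCP pos, tool down, yaw deg"
    o=readout.get_obs(); R=Ro.from_euler('xyz',o["tool_rot"],degrees=True)
    T=Ro.from_euler('xyz',[180,0,yaw],degrees=True)
    print("pose",o["position"].round(4),o["tool_rot"].round(2)); print("row",R.inv().apply(np.array(pos)-o["position"]).round(4),(R.inv()*T).as_rotvec().round(3))
def rect(m):
    cs=cv2.findContours(m.astype(np.uint8),cv2.RETR_EXTERNAL,cv2.CHAIN_APPROX_NONE)[0]
    return cv2.minAreaRect(max(cs,key=cv2.contourArea))
E
python3 - <<'E'
from h import *
c=eyes.read_camera("top"); hsv=cv2.cvtColor(c["pixels"],cv2.COLOR_RGB2HSV)
def box(m,x0,y0,x1,y1):
    k=np.zeros(m.shape,bool); k[y0:y1,x0:x1]=1; return rect(m&k)
bl=box(hsv[...,2]<70,315,235,355,260); ye=box((hsv[...,0]>15)&(hsv[...,0]<30)&(hsv[...,1]>150),310,225,360,275)
print(bl,ye); print("grip top",plane(c,bl[0],.127)); P=plane(c,cv2.boxPoints(bl),.127);print(P)
print("yellow box",plane(c,cv2.boxPoints(ye),.02))
# rail ends in 800-wide picture -> native
e=np.array([[410,262],[410,287],[248,280],[248,302]])*.7; print("rail",plane(c,e,.093))
cv2.imwrite("pics/top1.png",cv2.resize(c["pixels"][150:290,150:360,::-1],None,fx=3.8,fy=3.8,interpolation=cv2.INTER_CUBIC))
E
```

```text
((335.5000305175781, 247.00003051757812), (17.46256446838379, 3.6380343437194824), 14.03624439239502) ((329.6886901855469, 250.83961486816406), (21.56560516357422, 21.56560516357422), 15.945395469665527)
grip top [[ 0.46464431 -0.18541588  0.127     ]]
[[ 0.46537506 -0.1660721   0.127     ]
 [ 0.47302006 -0.16803537  0.127     ]
 [ 0.46390983 -0.20477132  0.127     ]
 [ 0.45627408 -0.20278367  0.127     ]]
yellow box [[ 0.43828867 -0.15272241  0.02      ]
 [ 0.48849676 -0.16733791  0.02      ]
 [ 0.47420893 -0.21767972  0.02      ]
 [ 0.42409154 -0.20287495  0.02      ]]
rail [[ 0.60928129 -0.08047066  0.093     ]
 [ 0.56910585 -0.08051722  0.093     ]
 [ 0.5799088   0.17849436  0.093     ]
 [ 0.54457189  0.17758362  0.093     ]]
```

View pics/top1.png

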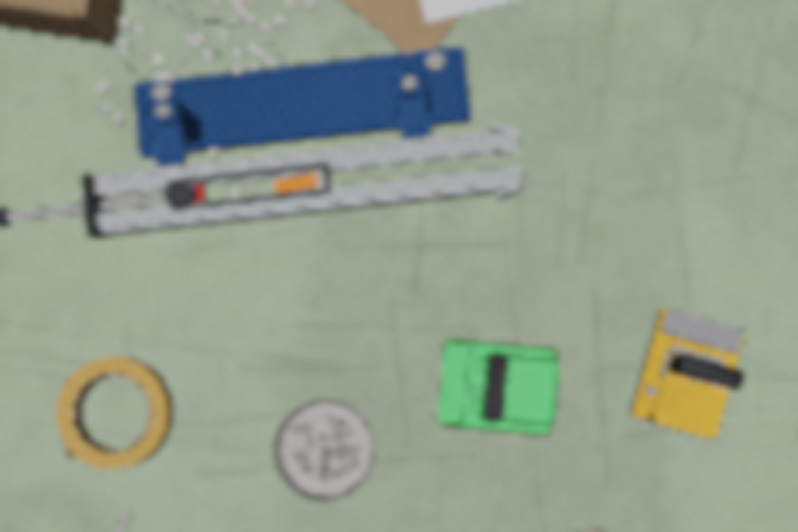

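The top crop shows the rail's mouth at about (505,163), the cap at (95,205), the red stop block at (200,192) and the orange leaf at 275–318. The stop face is therefore about 64 mm before the cap. The hanger grip is at (707,370), with yaw about -15°.

```bash
python3 - <<'E'
from h import *
c=eyes.read_camera("top")
n=lambda p: np.array(p)/3.8+150-.37
P=plane(c,n([[105,235],[300,217],[495,198],[135,171],[490,134],[97,207]]),.093);print(P)
for a,b in((0,2),(3,4)):
    d=P[a]-P[b]; print("yaw",np.degrees(np.arctan2(-d[0],d[1])),np.linalg.norm(d))
goto([.4646,-.1854,.23],-15)
E
```

```text
[[ 0.54442502  0.16917639  0.093     ]
 [ 0.55549016  0.05215989  0.093     ]
 [ 0.56715971 -0.06438094  0.093     ]
 [ 0.58308809  0.15198049  0.093     ]
 [ 0.60580005 -0.06127552  0.093     ]
 [ 0.56128966  0.17443161  0.093     ]]
yaw 5.559710371206513 0.23466122573933013
yaw 6.079136665147554 0.21446201579610885
pose [ 0.2823 -0.5571  0.2307] [-1.7992e+02 -2.0000e-02  2.6860e+01]
row [ 0.3306 -0.2492  0.0011] [-0.001  0.     0.731]
```

```bash
python3 -m inch '[[[0.04,-0.03,0,0,0,0.08],[0.08,-0.06,0,0,0,0.16],[0.12,-0.09,0,0,0,0.24],[0.16,-0.12,0,0,0,0.33],[0.2,-0.15,0,0,0,0.42],[0.24,-0.18,0,0,0,0.51],[0.28,-0.21,0,0,0,0.6],[0.31,-0.235,0,0,0,0.68],[0.33,-0.249,0.001,0,0,0.731],[0.33,-0.249,0.001,0,0,0.731],[0.33,-0.249,0.001,0,0,0.731]]]'
python3 - <<'E'
from h import *
c=eyes.read_camera("wrist"); cv2.imwrite("pics/w1.png",c["pixels"][:,:,::-1])
print({k:v for k,v in c.items() if k!="pixels"}); goto([.4646,-.1854,.23],-15)
g=np.array([.4646,-.1854,.127]);print(proj(c,g))
E
```

```text
t: 1.58
position: [0.4641, -0.1864, 0.2301]
tool_rot: [-180.0, 0.0, -15.0]
contact_force: [-0.3, 0.2, 0.7]
gripper_width: 0.0852
{'fovy': 71.43197903116229, 'cx': 280.37049745741075, 'cy': 215.89865568090897, 'dist_coeffs': array([-0.00166515,  0.        ,  0.        ,  0.        ,  0.        ]), 'R': array([[-2.58941127e-01, -9.65892973e-01, -5.07659124e-04],
       [-9.15046236e-01,  2.45141547e-01,  3.20306117e-01],
       [-3.09256979e-01,  8.34049586e-02, -9.47313957e-01]]), 't': array([-0.05936407,  0.42879254,  0.53776703])}
pose [ 0.464  -0.1867  0.2301] [-1.7996e+02  4.0000e-02 -1.5040e+01]
row [ 0.0003 -0.0014  0.0001] [-0.001  0.001 -0.001]
[[279.62872073 214.64550351]]
```

View pics/w1.png

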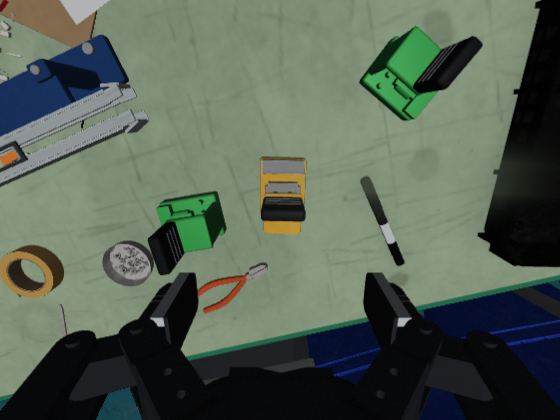

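The wrist view shows the grip at about (283,209), square to the image, so yaw is good. The rail's mouth end is at (135,105).

```bash
python3 - <<'E'
from h import *
c=eyes.read_camera("wrist"); im=c["pixels"]; hsv=cv2.cvtColor(im,cv2.COLOR_RGB2HSV)
m=np.zeros(im.shape[:2],bool); m[185:232,245:325]=(hsv[...,2]<75)[185:232,245:325]
b=rect(m); print(b); print(im[190:232:2,283].tolist())
bp=cv2.boxPoints(b); 
Y=(hsv[...,0]>12)&(hsv[...,0]<32)&(hsv[...,1]>140); k=np.zeros_like(Y);k[140:245,240:330]=1
yb=rect(Y&k); print("yellow",yb); P=plane(c,cv2.boxPoints(yb),.02); print(P)
print(plane(c,bp,.127)); 
Rt=Ro.from_euler('z',-15,degrees=True)
for f in ((-.006,.127),(.006,.127),(.006,.08)): print(proj(c,[np.array([.4646,-.1854,0])+Rt.apply([f[0],s,f[1]]) for s in(-.02,.02)]).round(1).tolist())
cv2.imwrite("pics/w2.png",np.vstack([cv2.resize(im[60:210,0:190,::-1],None,fx=4,fy=4,interpolation=cv2.INTER_CUBIC)]))
E
```

```text
((282.6182556152344, 208.6248016357422), (43.25447463989258, 23.8021183013916), 1.5481576919555664)
[[122, 124, 121], [101, 99, 90], [164, 130, 55], [133, 105, 45], [69, 70, 70], [45, 45, 44], [33, 33, 30], [43, 44, 43], [13, 14, 11], [14, 15, 12], [20, 21, 20], [35, 35, 36], [34, 35, 36], [28, 28, 29], [23, 24, 24], [18, 19, 20], [185, 145, 51], [185, 145, 51], [185, 144, 51], [184, 144, 51], [184, 143, 51]]
yellow ((282.5, 184.5), (55.0, 45.0), 90.0)
[[ 0.50612995 -0.17238059  0.02      ]
 [ 0.49220375 -0.2241483   0.02      ]
 [ 0.42523549 -0.2080507   0.02      ]
 [ 0.44003727 -0.15300394  0.02      ]]
[[ 0.46410492 -0.16811996  0.127     ]
 [ 0.48493905 -0.17479168  0.127     ]
 [ 0.47419855 -0.21070321  0.127     ]
 [ 0.4530404  -0.20501781  0.127     ]]
[[301.7, 221.0], [256.8, 221.1]]
[[302.0, 208.1], [256.5, 208.2]]
[[298.9, 194.7], [260.0, 194.7]]
```

View pics/w2.png

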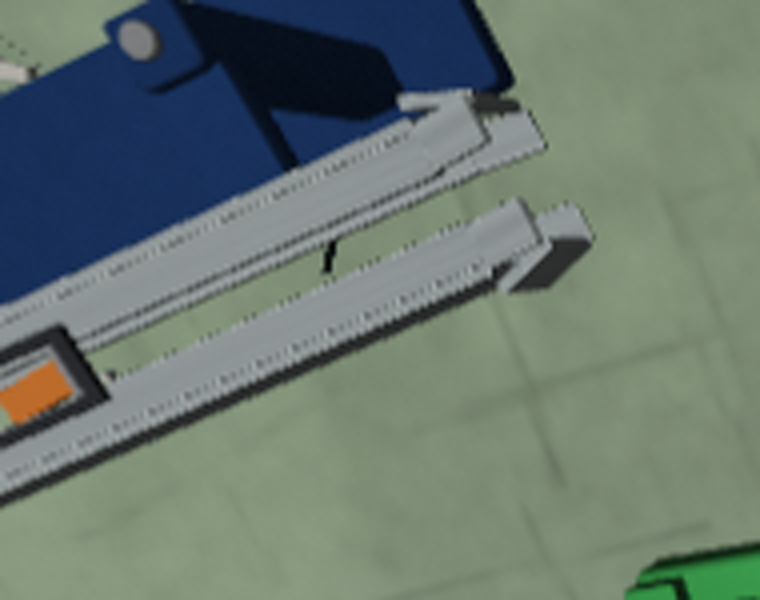

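```bash
python3 -m inch '[[[0,0.001,0.04,0,0,0],[0,0.001,0.08,0,0,0],[0,0.001,0.11,0,0,0],[0,0.001,0.13,0,0,0],[0,0.001,0.142,0,0,0],[0,0.001,0.147,0,0,0],[0,0.001,0.147,0,0,0]]]'; python3 -m inch '[[[0,0,0,0,0,0],[0,0,0,0,0,0],[0,0,0,0,0,0],[0,0,0,0,0,0],[0,0,0,0,0,0],[0,0,0,0,0,0],[0,0,0,0,0,0],[0,0,0,0,0,0]]]' 0
python3 - <<'E'
from h import *
c=eyes.read_camera("wrist"); cv2.imwrite("pics/w3.png",c["pixels"][:,:,::-1]);goto([.4639,-.1881,.083],-15); print(readout.get_obs()["moment"])
E
```

```text
t: 2.55
position: [0.4637, -0.1881, 0.0833]
tool_rot: [-180.0, 0.0, -15.1]
contact_force: [-0.2, -0.1, 1.1]
gripper_width: 0.0853
t: 3.55
position: [0.4642, -0.1885, 0.084]
tool_rot: [-180.0, -0.1, -15.1]
contact_force: [-1.0, -0.9, 6.8]
gripper_width: 0.0393
pose [ 0.4642 -0.1885  0.084 ] [-1.800e+02 -7.000e-02 -1.508e+01]
row [-0.0004 -0.0003  0.001 ] [-0.    -0.001 -0.001]
[ 0.05377307  0.09368024 -0.01180389]
```

View pics/w3.png

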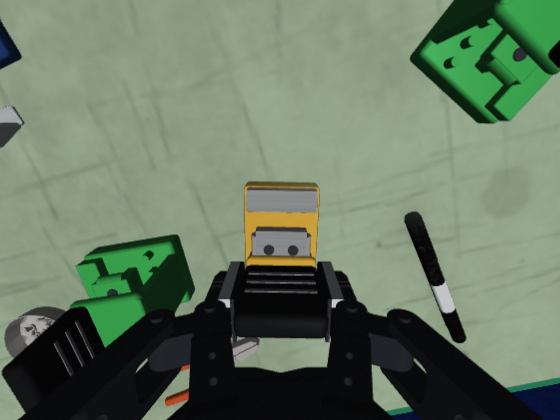

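The grip is held centrally: hanger columns 246–318 and width 39 mm. Now I'll work out the rail axis from both views and the hanger's offset in the tool.

```bash
cat >> h.py <<'E'
W1=dict(fovy=71.43197903116229,cx=280.37049745741075,cy=215.89865568090897,dist_coeffs=np.array([-0.00166515,0,0,0,0]),R=np.array([[-2.58941127e-01,-9.65892973e-01,-5.07659124e-04],[-9.15046236e-01,2.45141547e-01,3.20306117e-01],[-3.09256979e-01,8.34049586e-02,-9.47313957e-01]]),t=np.array([-0.05936407,0.42879254,0.53776703]))
E
python3 - <<'E'
from h import *
q=lambda p: np.array(p)/4+[0,60]-.375
for nm,a,b in (("front outer",(0,478),(400,307)),("slot front",(110,372),(470,228)),("slot rear",(120,318),(420,175)),("rear outer",(0,303),(410,122))):
    P=plane(W1,q([a,b]),.093); d=P[0]-P[1]; yaw=np.degrees(np.arctan2(-d[0],d[1])); 
    print(nm,P[:,:2].round(4).tolist(),"yaw %.2f"%yaw,"x at y=-.05: %.4f"%(P[1,0]+(-.05-P[1,1])*d[0]/d[1]))
c=eyes.read_camera("top"); t=plane(c,(np.array([[105,235],[495,198],[135,171],[490,134]])/3.8+150-.37),.093)
for i in(0,2):
    d=t[i]-t[i+1]; print("top: x at -.05 %.4f"%(t[i+1,0]+(-.05-t[i+1,1])*d[0]/d[1]))
w=eyes.read_camera("wrist"); o=readout.get_obs(); Rt=Ro.from_euler('z',o["tool_rot"][2],degrees=True)
for X in ((.0365,.028,.03),(.0365,-.028,.03),(.006,-.02,.127),(-.006,.02,.127),(.0,0,.05)): print(X,proj(w,[o["position"]*[1,1,0]+Rt.apply(X)]).round(1).tolist())
E
```

```text
front outer [[0.559, 0.0704], [0.5704, -0.0414]] yaw 5.84 x at y=-.05: 0.5713
slot front [[0.5746, 0.0312], [0.5821, -0.0645]] yaw 4.47 x at y=-.05: 0.5810
slot rear [[0.585, 0.0225], [0.5953, -0.0586]] yaw 7.23 x at y=-.05: 0.5942
rear outer [[0.5953, 0.0476], [0.6059, -0.0613]] yaw 5.57 x at y=-.05: 0.6048
top: x at -.05 0.5658
top: x at -.05 0.6046
(0.0365, 0.028, 0.03) [[240.1, 187.3]]
(0.0365, -0.028, 0.03) [[321.8, 187.3]]
(0.006, -0.02, 0.127) [[330.9, 315.2]]
(-0.006, 0.02, 0.127) [[233.5, 339.4]]
(0.0, 0, 0.05) [[281.0, 248.2]]
```

```bash
python3 -m inch '[[[0,0,-0.01,0,0,0],[0,0,-0.03,0,0,0],[0,0,-0.05,0,0,0],[0,0,-0.07,0,0,0],[0,0,-0.075,0,0,0],[0,0,-0.075,0,0,0]]]'
python3 - <<'E'
from h import *
goto([.5948,-.1227,.160],5.7)
E
```

```text
t: 4.45
position: [0.4638, -0.1882, 0.1589]
tool_rot: [-180.0, -0.1, -15.1]
contact_force: [-0.4, 0.3, -3.3]
gripper_width: 0.0391
pose [ 0.4638 -0.1882  0.1589] [-1.7999e+02 -5.0000e-02 -1.5080e+01]
row [ 0.1094 -0.0973 -0.001 ] [-0.    -0.001 -0.363]
```

```bash
python3 -m inch '[[[0.025,-0.01,0,0,0,-0.06],[0.05,-0.025,0,0,0,-0.13],[0.075,-0.05,0,0,0,-0.2],[0.095,-0.075,0,0,0,-0.28],[0.106,-0.092,0,0,0,-0.34],[0.109,-0.097,0.01,0,0.001,-0.363],[0.109,-0.097,0.03,0,0.001,-0.363],[0.109,-0.097,0.037,0,0.001,-0.363],[0.109,-0.097,0.037,0,0.001,-0.363]]]'
python3 - <<'E'
from h import *
goto([.5948,-.1227,.121],5.7); 
for n in("wrist","side"):
    c=eyes.read_camera(n); cv2.imwrite(f"pics/{n}4.png",c["pixels"][:,:,::-1]); np.save(f"pics/{n}4.npy",c,allow_pickle=True)
im=c["pixels"]; cv2.imwrite("pics/side4c.png",cv2.resize(im[140:270,220:360,::-1],None,fx=4.4,fy=4.4,interpolation=cv2.INTER_CUBIC))
E
```

```text
t: 5.58
position: [0.5931, -0.1231, 0.121]
tool_rot: [-180.0, 0.0, 5.7]
contact_force: [0.0, -0.6, -2.5]
gripper_width: 0.0394
pose [ 0.5931 -0.1231  0.121 ] [-1.7996e+02  4.0000e-02  5.6800e+00]
row [ 0.0017 -0.0002  0.    ] [-0.001  0.001 -0.   ]
```

View pics/wrist4.png

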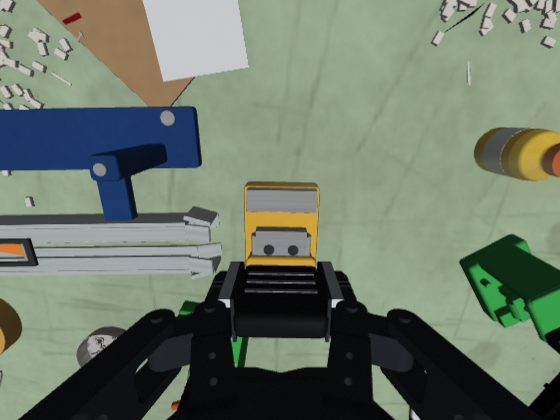

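View pics/side4c.png

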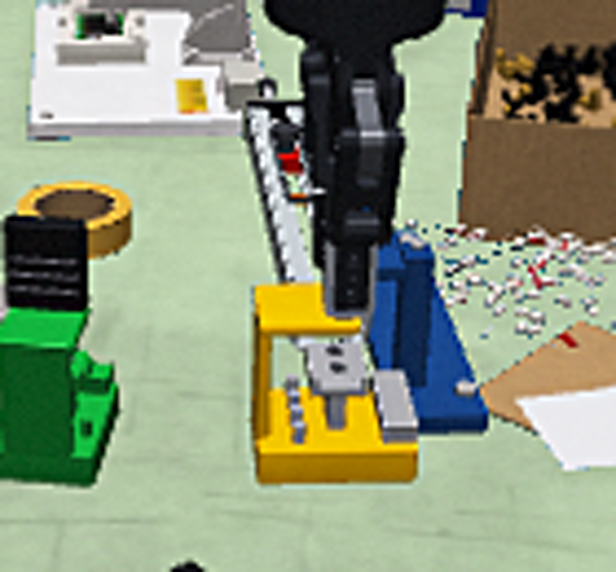

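The wrist view shows the rail parallel to image rows (about 213–275), and the hanger head at rows 228–257. The side crop shows the hanger hanging upright just before the mouth. I'll measure the lateral offset between head and rail.

```bash
python3 - <<'E'
from h import *
c=np.load("pics/wrist4.npy",allow_pickle=True).item(); g=cv2.cvtColor(c["pixels"],cv2.COLOR_RGB2GRAY)
for x in (60,150,178,282): print(x,list(zip(range(208,286),g[208:286,x-1:x+2].mean(1).astype(int))) if 0 else (208,g[208:286,x-1:x+2].mean(1).astype(int).tolist()))
print("row at head 242:",g[242,235:330].tolist())
o=np.array([.5931,-.1231,0]);Rt=Ro.from_euler('z',5.7,degrees=True)
for X in((.013,0,.087),(-.013,0,.087),(.0365,0,.067),(.0,.02,.087),(0,-.02,.087)): print(X,proj(c,o+Rt.apply(X)))
E
python3 - <<'E'
import cv2
im=cv2.imread("pics/wrist4.png"); cv2.imwrite("pics/w4c.png",cv2.resize(im[195:290,30:330],None,fx=2.66,fy=5,interpolation=cv2.INTER_CUBIC))
E
```

```text
60 (208, [159, 159, 158, 159, 160, 145, 98, 63, 63, 63, 65, 66, 66, 66, 66, 61, 144, 174, 171, 170, 148, 157, 169, 167, 167, 167, 166, 165, 165, 166, 166, 167, 166, 167, 164, 161, 161, 162, 122, 75, 150, 172, 164, 166, 169, 169, 169, 168, 113, 72, 145, 170, 169, 168, 168, 167, 165, 166, 166, 167, 166, 166, 147, 162, 172, 170, 171, 166, 164, 164, 163, 163, 163, 162, 161, 159, 160, 161])
150 (208, [154, 155, 155, 156, 129, 84, 63, 62, 62, 64, 64, 66, 66, 65, 65, 148, 174, 168, 166, 157, 163, 165, 163, 165, 167, 169, 168, 166, 166, 168, 167, 164, 164, 153, 143, 142, 141, 109, 74, 152, 176, 170, 170, 171, 170, 170, 170, 117, 75, 148, 170, 164, 164, 166, 168, 168, 165, 166, 169, 168, 165, 148, 164, 172, 168, 163, 150, 144, 142, 140, 140, 139, 140, 141, 142, 143, 143, 143])
178 (208, [146, 147, 148, 149, 115, 72, 63, 63, 64, 64, 64, 66, 66, 64, 102, 152, 169, 167, 151, 162, 169, 161, 161, 165, 167, 167, 165, 163, 165, 167, 164, 162, 164, 158, 150, 146, 129, 91, 106, 157, 170, 169, 171, 171, 170, 169, 137, 88, 96, 148, 164, 161, 163, 165, 167, 166, 164, 166, 167, 164, 162, 136, 153, 169, 16
[... 469 characters left out ...]
0, 151, 148, 151, 151, 153, 147, 112, 158, 157, 159, 158, 154, 129, 125, 142, 143, 142, 140, 140, 140, 140, 140, 139, 140, 139, 139, 139, 138, 140, 140, 140, 139, 139, 139, 139, 139, 140, 138, 138, 139, 139, 140, 140, 139, 138, 139, 139, 139, 140, 140, 140, 140, 140, 140, 140, 139, 139, 140, 140, 139, 140, 141, 140, 140, 140, 140, 140, 145, 145, 146, 139, 127, 164, 163, 164, 163, 158, 122, 153, 154, 154, 153, 153, 153, 153, 153, 153, 154, 155, 154, 155]
(0.013, 0, 0.087) [[281.2246668  230.00089733]]
(-0.013, 0, 0.087) [[281.22012201 265.88155972]]
(0.0365, 0, 0.067) [[281.16352718 187.39498024]]
(0.0, 0.02, 0.087) [[250.96621102 248.34392853]]
(0, -0.02, 0.087) [[311.48323424 248.31246151]]
```

View pics/w4c.png

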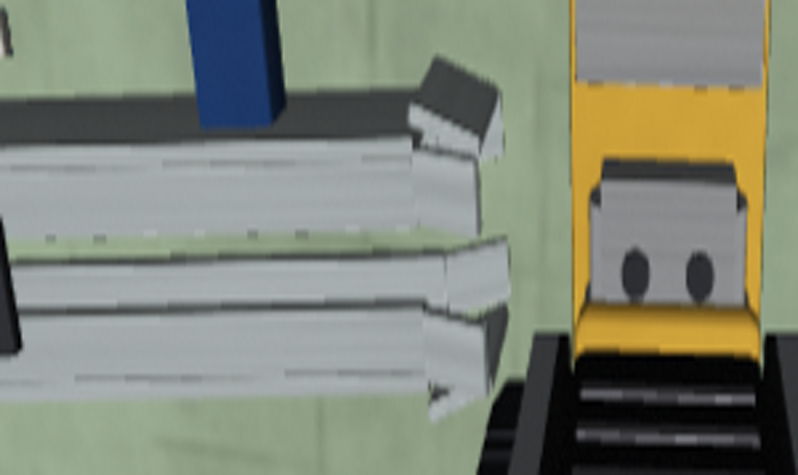

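```bash
python3 - <<'E'
from h import *
c=np.load("pics/wrist4.npy",allow_pickle=True).item()
o=np.array([.5931,-.1231,0]);Ri=Ro.from_euler('z',5.68,degrees=True).inv()
f=lambda uv,z: Ri.apply(plane(c,[uv],z)-o)[0,:2].round(4)
print("head +x edge",f((282,231),.087),"nose edge",f((252.5,242),.087),f((309.5,242),.087))
for u,a,b in((60,223.6,275.2),(150,222.6,273.8),(178,222.2,273.3)): print("rail rear/front",f((u,a),.093),f((u,b),.093))
print("slot",f((178,240.5),.093),f((178,256.7),.093),f((60,257.7),.093))
print("kink y",f((30+425/2.66,195+310/5),.093),"bottom flare end",f((30+508/2.66,195+250/5),.073))
E
```

```text
head +x edge [ 0.0123 -0.0005] nose edge [0.0046 0.0188] [ 0.0045 -0.0185]
rail rear/front [0.0196 0.1374] [-0.0167  0.1462]
rail rear/front [0.0203 0.0813] [-0.0156  0.0865]
rail rear/front [0.0206 0.0639] [-0.0152  0.068 ]
slot [0.0082 0.0653] [-0.0031  0.0666] [-0.0038  0.1431]
kink y [-0.0033  0.059 ] bottom flare end [-0.0039  0.0428]
```

Relative to the head, the rail centre lies +4 mm in tool x and the rail yaw is +0.5°. The mouth is 59 mm ahead.

```bash
python3 -m inch '[[[0.002,0,0,0,0,-0.009],[0.004,0,0,0,0,-0.009],[0.004,0,0,0,0,-0.009],[0.004,-0.01,0,0,0,-0.009],[0.004,-0.018,0,0,0,-0.009],[0.004,-0.023,0,0,0,-0.009],[0.004,-0.028,0,0,0,-0.009],[0.004,-0.032,0,0,0,-0.009],[0.004,-0.036,0,0,0,-0.009],[0.004,-0.040,0,0,0,-0.009],[0.004,-0.044,0,0,0,-0.009],[0.004,-0.044,0,0,0,-0.009]]]'
python3 - <<'E'
from h import *
c=eyes.read_camera("wrist"); cv2.imwrite("pics/w5.png",cv2.resize(c["pixels"][170:290,130:350,::-1],None,fx=3.6,fy=3.6,interpolation=cv2.INTER_CUBIC)); print(readout.get_obs()["moment"],readout.get_obs()["position"])
E
```

```text
t: 7.18
position: [0.5938, -0.0789, 0.1223]
tool_rot: [180.0, -0.1, 6.2]
contact_force: [-0.8, 0.3, -3.4]
gripper_width: 0.0396
[0.03520164 0.04701401 0.04578588] [ 0.59381282 -0.07903772  0.12224077]
```

View pics/w5.png

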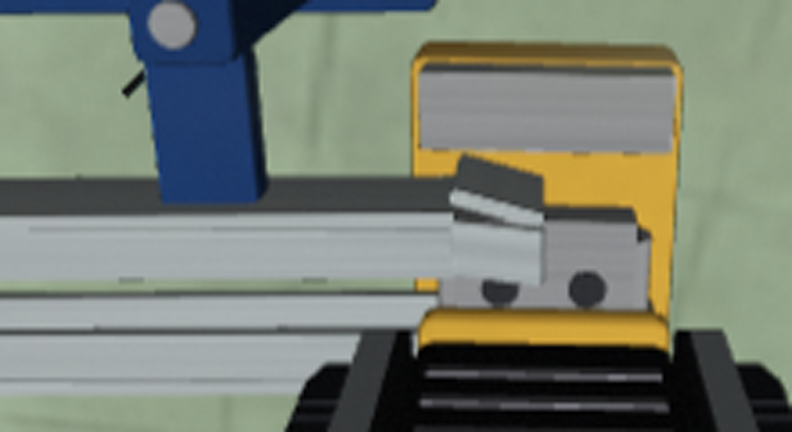

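The crop shows the head entering the flare with the rail parallel. The head sits about 1.5 mm too far +x and 1 mm high, so I'll correct that and advance.

```bash
python3 -m inch '[[[-0.0014,0,0.001,0,0,0],[-0.0014,0,0.001,0,0,0],[-0.0014,-0.003,0.001,0,0,0],[-0.0014,-0.007,0.001,0,0,0],[-0.0014,-0.011,0.001,0,0,0],[-0.0014,-0.015,0.001,0,0,0],[-0.0014,-0.019,0.001,0,0,0],[-0.0014,-0.023,0.001,0,0,0],[-0.0014,-0.027,0.001,0,0,0],[-0.0014,-0.030,0.001,0,0,0],[-0.0014,-0.030,0.001,0,0,0]]]'
python3 - <<'E'
from h import *
c=eyes.read_camera("wrist"); g=cv2.cvtColor(c["pixels"],cv2.COLOR_RGB2GRAY); print(readout.get_obs()["moment"],readout.get_obs()["position"],readout.get_obs()["tool_rot"])
for x in(60,130): print(g[205:285,x-1:x+2].mean(1).astype(int).tolist())
E
```

```text
t: 8.6
position: [0.5891, -0.0491, 0.1212]
tool_rot: [180.0, -0.1, 6.2]
contact_force: [-0.1, -0.3, -3.2]
gripper_width: 0.0391
[-0.01571789  0.00850138 -0.01660717] [ 0.58920917 -0.04929868  0.121243  ] [ 1.79961457e+02 -1.12410365e-01  6.22528748e+00]
[169, 169, 169, 169, 169, 170, 169, 170, 170, 170, 170, 172, 172, 121, 68, 68, 67, 68, 68, 68, 67, 69, 69, 73, 145, 176, 177, 177, 172, 173, 175, 176, 177, 178, 178, 175, 174, 105, 37, 47, 49, 50, 91, 151, 170, 120, 73, 155, 177, 171, 172, 173, 171, 169, 170, 126, 83, 130, 167, 126, 52, 41, 49, 50, 50, 145, 176, 177, 178, 177, 171, 171, 175, 176, 172, 168, 167, 166, 165, 164]
[164, 164, 165, 167, 167, 167, 166, 166, 166, 166, 166, 166, 151, 103, 67, 67, 67, 68, 69, 70, 69, 69, 70, 124, 167, 179, 178, 154, 166, 179, 175, 176, 176, 174, 173, 172, 148, 81, 41, 49, 49, 49, 115, 144, 147, 147, 147, 147, 147, 148, 147, 147, 149, 167, 174, 121, 75, 150, 177, 115, 36, 42, 50, 49, 69, 146, 174, 175, 175, 160, 175, 181, 179, 178, 173, 170, 170, 169, 169, 167]
```

```bash
python3 -m inch '[[[-0.0008,-0.005,0,0,0,0],[-0.001,-0.01,0,0,0,0],[-0.001,-0.015,0,0,0,0],[-0.001,-0.02,0,0,0,0],[-0.001,-0.025,0,0,0,0],[-0.001,-0.03,0,0,0,0],[-0.0012,-0.035,0,0,0,0],[-0.0012,-0.04,0,0,0,0],[-0.0012,-0.045,0,0,0,0],[-0.0012,-0.05,0,0,0,0],[-0.0012,-0.053,0,0,0,0],[-0.0012,-0.053,0,0,0,0]]]'
python3 - <<'E'
from h import *
c=eyes.read_camera("wrist"); g=cv2.cvtColor(c["pixels"],cv2.COLOR_RGB2GRAY); print(readout.get_obs()["moment"],readout.get_obs()["position"],readout.get_obs()["tool_rot"])
for x in(40,160,380,): print(g[210:240,x-1:x+2].mean(1).astype(int).tolist())
E
```

```text
t: 10.15
position: [0.5822, 0.0035, 0.1212]
tool_rot: [180.0, -0.1, 6.2]
contact_force: [0.7, -0.4, -3.2]
gripper_width: 0.0393
[-0.04853114 -0.00791389 -0.04669847] [0.58233094 0.00328055 0.12122124] [ 1.79952763e+02 -1.17899216e-01  6.23973784e+00]
[181, 181, 181, 181, 182, 181, 166, 114, 74, 73, 73, 72, 72, 72, 72, 74, 72, 110, 163, 180, 180, 166, 177, 183, 180, 183, 188, 191, 193, 189]
[179, 180, 179, 180, 180, 180, 138, 85, 75, 73, 73, 74, 75, 75, 76, 75, 72, 163, 193, 189, 191, 175, 178, 189, 190, 191, 190, 189, 188, 186]
[98, 80, 76, 74, 81, 102, 134, 143, 111, 92, 86, 78, 78, 79, 77, 73, 164, 193, 187, 185, 173, 180, 183, 180, 182, 185, 187, 186, 183, 184]
```

```bash
python3 -m inch '[[[0,-0.005,0,0,0,0],[0,-0.01,0,0,0,0],[0,-0.015,0,0,0,0],[0,-0.02,0,0,0,0],[0,-0.025,0,0,0,0],[0,-0.03,0,0,0,0],[0,-0.034,0,0,0,0],[0,-0.038,0,0,0,0],[0,-0.042,0,0,0,0],[0,-0.046,0,0,0,0],[0,-0.05,0,0,0,0],[0,-0.05,0,0,0,0]]]'
python3 - <<'E'
from h import *
print(readout.get_obs()["moment"],readout.get_obs()["position"],readout.get_obs()["tool_rot"])
E
```

```text
t: 11.7
position: [0.5766, 0.0538, 0.1211]
tool_rot: [-180.0, -0.1, 6.2]
contact_force: [-0.5, 0.6, -5.4]
gripper_width: 0.0391
[-0.02895585 -0.04866327  0.00951512] [0.57664972 0.05380277 0.12112648] [-1.79987179e+02 -1.03344785e-01  6.23610516e+00]
```

```bash
python3 -m inch '[[[0,-0.003,0,0,0,0],[0,-0.006,0,0,0,0],[0,-0.009,0,0,0,0],[0,-0.012,0,0,0,0],[0,-0.015,0,0,0,0],[0,-0.018,0,0,0,0],[0,-0.021,0,0,0,0],[0,-0.024,0,0,0,0],[0,-0.024,0,0,0,0]]]'
python3 - <<'E'
from h import *
print(readout.get_obs()["position"],readout.get_obs()["tool_rot"])
c=eyes.read_camera("wrist"); cv2.imwrite("pics/w6.png",c["pixels"][:,:,::-1])
E
```

```text
t: 12.82
position: [0.5739, 0.0782, 0.1211]
tool_rot: [-180.0, -0.1, 6.2]
contact_force: [0.4, 0.2, -5.6]
gripper_width: 0.0391
[0.57393483 0.0781914  0.12109774] [-1.79953670e+02 -9.95616835e-02  6.24159256e+00]
```

View pics/w6.png

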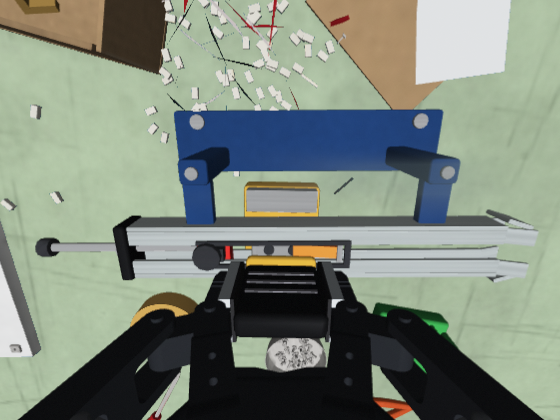

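This view shows the red stop face at about column 232 and the head's nose at about 251, a gap of roughly 12–13 mm. The orange leaf at 292–337 is still over the head.

```bash
python3 -m inch '[[[0,-0.002,0,0,0,0],[0,-0.004,0,0,0,0],[0,-0.006,0,0,0,0],[0,-0.008,0,0,0,0],[0,-0.009,0,0,0,0],[0,-0.009,0,0,0,0]]]';python3 -m inch '[[[0,-0.001,0,0,0,0],[0,-0.0015,0,0,0,0],[0,-0.002,0,0,0,0],[0,-0.002,0,0,0,0]]]'
```

```text
t: 13.62
position: [0.5728, 0.0878, 0.1211]
tool_rot: [-179.9, -0.1, 6.2]
contact_force: [-0.5, 0.8, -5.5]
gripper_width: 0.0396
t: 14.12
position: [0.5727, 0.0897, 0.1212]
tool_rot: [-179.9, -0.1, 6.2]
contact_force: [0.2, -0.1, -3.2]
gripper_width: 0.0395
```

Fz went back from -5.5 to -3.2 N, so the pawl has probably dropped. I'll continue gently to the stop.

```bash
python3 -m inch '[[[0,-0.0005,0,0,0,0],[0,-0.001,0,0,0,0],[0,-0.001,0,0,0,0]]]';python3 -m inch '[[[0,-0.0005,0,0,0,0],[0,-0.001,0,0,0,0],[0,-0.001,0,0,0,0]]]'
```

```text
t: 14.5
position: [0.5726, 0.0907, 0.1212]
tool_rot: [-179.9, -0.1, 6.2]
contact_force: [-0.7, 0.3, -2.6]
gripper_width: 0.0389
t: 14.88
position: [0.5725, 0.0917, 0.1212]
tool_rot: [-179.9, -0.1, 6.2]
contact_force: [0.9, -0.5, -3.1]
gripper_width: 0.0392
```

```bash
python3 -m inch '[[[0,-0.0005,0,0,0,0],[0,-0.001,0,0,0,0],[0,-0.001,0,0,0,0]]]'
```

```text
t: 15.25
position: [0.5725, 0.092, 0.1213]
tool_rot: [-180.0, -0.1, 6.3]
contact_force: [0.3, -4.3, -2.3]
gripper_width: 0.0392
```

```bash
python3 -m inch '[[[0,-0.001,0,0,0,0],[0,-0.0013,0,0,0,0],[0,-0.0013,0,0,0,0]]]'
```

```text
t: 15.62
position: [0.5725, 0.0922, 0.1213]
tool_rot: [179.9, -0.1, 6.3]
contact_force: [-0.1, -6.9, -2.7]
gripper_width: 0.039
```

```bash
python3 -m inch '[[[0,-0.0014,0,0,0,0],[0,-0.0018,0,0,0,0],[0,-0.0019,0,0,0,0],[0,-0.0019,0,0,0,0],[0,-0.0019,0,0,0,0],[0,-0.0019,0,0,0,0],[0,-0.0019,0,0,0,0],[0,-0.0019,0,0,0,0]]]'; python3 -c "
from h import *
print(readout.get_obs()['contact_force'],readout.get_obs()['position'],readout.get_obs()['tool_rot'])"
```

```text
t: 16.62
position: [0.5725, 0.0924, 0.1214]
tool_rot: [179.7, -0.1, 6.4]
contact_force: [-0.3, -8.4, -2.5]
gripper_width: 0.0394
[-0.26647405 -8.40972497 -2.47590282] [0.57253402 0.09236133 0.12135873] [ 1.79734747e+02 -9.78739215e-02  6.37265992e+00]
```

```bash
python3 -m inch '[[[0,-0.0018,0,0,0,0],[0,-0.0023,0,0,0,0],[0,-0.0025,0,0,0,0],[0,-0.0025,0,0,0,0],[0,-0.0025,0,0,0,0],[0,-0.0025,0,0,0,0],[0,-0.0025,0,0,0,0],[0,-0.0025,0,0,0,0]]]'; python3 - <<'E'
from h import *
print(readout.get_obs()['contact_force'])
c=eyes.read_camera("wrist"); cv2.imwrite("pics/w7.png",cv2.resize(c["pixels"][170:300,120:380,::-1],None,fx=3,fy=3,interpolation=cv2.INTER_CUBIC))
E
```

```text
t: 17.62
position: [0.5726, 0.0926, 0.1215]
tool_rot: [179.5, -0.1, 6.5]
contact_force: [0.2, -8.6, -3.9]
gripper_width: 0.0393
[ 0.15407152 -8.64777305 -3.87065992]
```

View pics/w7.png

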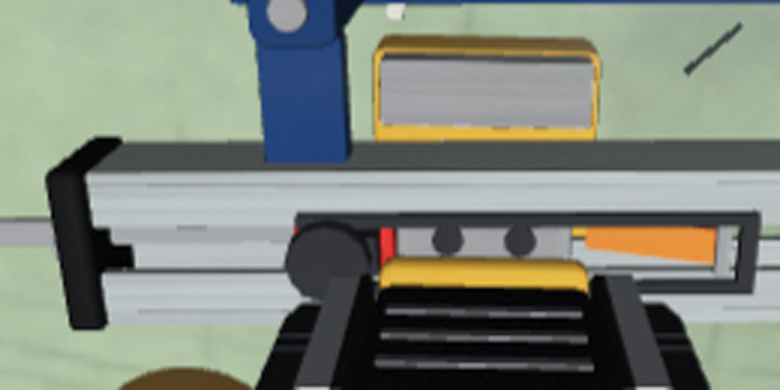

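The head now sits against the red block and the orange leaf is flat behind it. I'll relax the push, lower the head onto the channel floor and release.

```bash
python3 -m inch '[[[0,-0.0005,0,0.004,0,0],[0,0,0.0005,0.008,0,0],[0,0,0.001,0.008,0,0],[0,0,0.0015,0.008,0,0],[0,0,0.0015,0.008,0,0]]]';  python3 -c "
from h import *
print(readout.get_obs()['contact_force'],readout.get_obs()['position'],readout.get_obs()['tool_rot'])"
```

```text
t: 18.3
position: [0.573, 0.0922, 0.1203]
tool_rot: [179.9, -0.1, 6.5]
contact_force: [-0.2, -5.6, -1.5]
gripper_width: 0.0393
[-0.18351912 -5.61199518 -1.54346424] [0.57298636 0.09221102 0.1203356 ] [ 1.79903657e+02 -1.38334995e-01  6.49189724e+00]
```

```bash
python3 -m inch '[[[0,0.0005,0.0005,0,0,0],[0,0.0007,0.0005,0,0,0],[0,0.0007,0.0007,0,0,0],[0,0.0007,0.0007,0,0,0]]]'; python3 -m inch '[[[0,0,0,0,0,0],[0,0,0,0,0,0],[0,0,0,0,0,0],[0,0,0,0,0,0],[0,0,0,0,0,0],[0,0,0,0,0,0],[0,0,0,0,0,0],[0,0,0,0,0,0]]]' 0.9
```

```text
t: 18.8
position: [0.5732, 0.092, 0.1196]
tool_rot: [179.9, -0.2, 6.5]
contact_force: [0.4, -1.2, -1.8]
gripper_width: 0.039
t: 19.8
position: [0.5731, 0.092, 0.1196]
tool_rot: [179.9, -0.2, 6.5]
contact_force: [-0.2, 0.3, -0.8]
gripper_width: 0.0769
```

```bash
python3 -m inch '[[[0,0,-0.01,0,0,0],[0,0,-0.03,0,0,0],[0,0,-0.06,0,0,0],[0,0,-0.1,0,0,0],[0,0,-0.13,0,0,0],[0,0,-0.15,0,0,0],[0,0,-0.15,0,0,0],[0,0,-0.15,0,0,0]]]'
python3 - <<'E'
from h import *
c=eyes.read_camera("wrist"); a=cv2.resize(c["pixels"][110:330,100:460,::-1],(800,489)); 
s=eyes.read_camera("side"); b=cv2.resize(s["pixels"][140:240,200:360,::-1],(800,500)); cv2.imwrite("pics/end.png",cv2.resize(np.vstack([a,b]),(480,593)))
E
```

```text
t: 20.8
position: [0.572, 0.0921, 0.269]
tool_rot: [180.0, -0.1, 6.5]
contact_force: [0.8, 0.0, -0.8]
gripper_width: 0.0772
```

The picture limit is reached, so I'll check by numbers instead.

```bash
python3 - <<'E'
from h import *
o=np.array([.573,.092,.035]); Rt=Ro.from_euler('z',6.4,degrees=True)
for n,w in(("wrist",120),("side",70)):
    c=eyes.read_camera(n); hsv=cv2.cvtColor(c["pixels"],cv2.COLOR_RGB2HSV)
    gt=proj(c,[o+Rt.apply([x,y,z]) for x in(-.006,.006) for y in(-.02,.02) for z in(.085,.127)]); u,v=gt.mean(0).astype(int)
    k=np.zeros(hsv.shape[:2],bool); k[max(v-40,0):v+40,max(u-45,0):u+45]=1
    m=k&(hsv[...,2]<60)&(hsv[...,1]<90)
    if n=="wrist": print("grip black bbox",cv2.boundingRect(rect(m) and m.astype(np.uint8)),rect(m))
    print(n,"predicted grip u,v range",gt.min(0),gt.max(0))
    Y=(hsv[...,0]>15)&(hsv[...,0]<32)&(hsv[...,1]>140); kk=np.zeros_like(k); kk[max(v-60,0):v+90,max(u-60,0):u+60]=1
    print("yellow",cv2.boundingRect((Y&kk).astype(np.uint8)), "pred block",proj(c,[o+Rt.apply(X) for X in((.0365,.028,0),(.0365,-.028,0),(-.0365,.028,.02),(-.0365,-.028,.02))]).round().tolist())
    O=(hsv[...,0]>5)&(hsv[...,0]<15)&(hsv[...,1]>170); kk[:]=0; kk[max(v-50,0):v+50,max(u-120,0):u+140]=1
    print("orange",cv2.boundingRect((O&kk).astype(np.uint8)))
E
```

```text
grip black bbox (236, 166, 90, 53) ((284.0, 203.0), (30.0, 82.0), 90.0)
wrist predicted grip u,v range [258.57437404 194.59090487] [303.63186111 219.22587284]
yellow (221, 157, 83, 126) pred block [[259.0, 154.0], [303.0, 154.0], [259.0, 214.0], [303.0, 214.0]]
orange (262, 191, 63, 7)
side predicted grip u,v range [282.83187572 146.43613686] [290.07200414 168.72285404]
yellow (226, 103, 120, 131) pred block [[298.0, 192.0], [301.0, 201.0], [270.0, 185.0], [272.0, 195.0]]
orange (239, 123, 170, 76)
```

```bash
python3 - <<'E'
from h import *
c=eyes.read_camera("wrist"); h=cv2.cvtColor(c["pixels"],cv2.COLOR_RGB2HSV)
for y in(212,216): print("grip dark cols",y,(np.where(h[y,240:325,2]<50)[0]+240)[[0,-1]])
Y=(h[...,0]>15)&(h[...,0]<32)&(h[...,1]>140)
print("yellow cols rows158-166",(np.where(Y[158:166,230:330].any(0))[0]+230)[[0,-1]])
O=(h[...,0]>5)&(h[...,0]<15)&(h[...,1]>170); v,u=np.where(O[185:205,300:345]); print("orange leaf",u.min()+300,u.max()+300,v.min()+185,v.max()+185,len(u))
R=((h[...,0]<4)|(h[...,0]>175))&(h[...,1]>150); v,u=np.where(R[185:215,230:290]); print("red",u.min()+230,u.max()+230)
o=np.array([.573,.092,.08]);Rt=Ro.from_euler('z',6.4,degrees=True); print("leaf 23..52 behind head centre expected cols",proj(c,[o+Rt.apply([0,-a,0.007]) for a in(.023,.052)])[:,0],"stop face",proj(c,[o+Rt.apply([0,.02,0.005])])[0])
s=eyes.read_camera("side"); h=cv2.cvtColor(s["pixels"],cv2.COLOR_RGB2HSV); Y=((h[...,0]>15)&(h[...,0]<32)&(h[...,1]>140)).astype(np.uint8)
n,l,st,ce=cv2.connectedComponentsWithStats(Y)
print([t.tolist() for t in st[1:] if t[4]>15 and 230<t[0]<320 and 120<t[1]<230])
P=lambda X: proj(s,[np.array([.573,.092,.035])+Rt.apply(X)])[0].round(1)
print("web -x edge top/bottom",P((-.037,-.018,.08)),P((-.037,-.028,.0)),"block right",P((.0365,-.028,0)))
print(readout.get_obs()["contact_force"])
E
```

```text
grip dark cols 212 [260 302]
grip dark cols 216 [260 302]
yellow cols rows158-166 [259 303]
orange leaf 301 323 191 197 102
red 261 263
leaf 23..52 behind head centre expected cols [301.05327255 326.52423147] stop face [263.37044967 192.24723456]
[[260, 158, 7, 7, 43], [271, 165, 20, 37, 284], [288, 186, 6, 16, 40]]
web -x edge top/bottom [271.6 170.6] [271.6 202.2] block right [301.  201.4]
[ 0.48601325 -0.27534897 -0.10368859]
```

```bash
python3 -c "
from station import r
print(r.finish_job())"
```

```text
the job is handed in; nothing more can be done
None
```

The yellow hanger is hanging in the rail against the red stop. I handed the job in at about 21 s of the 69 s allowed; no verdict was reported.

- **Grip and slide:** I held the grip by its 40 mm ends and slid the head in through the flare. The extra 2 N or so of downward load went away shortly before the stop, which I took as the pawl dropping behind the head.
- **Pressing home:** I held the push on the stop at about 7 to 8.6 N for roughly 2 s. That is at the low end of the 8 to 15 N asked for. Commanding a deeper push mostly tilted the tool (up to 0.5°) and barely raised the force. The highest force I read was 8.6 N, but I only read it at the end of each move.
- **Release:** I relaxed the push, lowered the head by about 2 mm, opened the fingers and retreated 150 mm upwards.
- **Last checks:**
  - The picture taken while pressing showed the head against the red block with the orange leaf flat behind it.
  - After release I had used all 12 pictures, so I checked by pixel positions instead. Grip, block, web, stop face and leaf all lay within about 4 pixels of where a locked, upright hanger should be.
  - The first version of that check was too coarse to use, because other objects fell inside the search window; a tighter one agreed.
  - The wrist force was near zero, so nothing was being touched.
- **Not measured:** I had no direct reading of the pawl angle. I did not check the positions of the tape, dish and bottle at the end. No move was planned near them, and no unexpected force showed up.

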